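Torque down a digestion vessel's cap with a break-over wrench

TASK

Tighten the screw cap of the vessel clamped in the torque station: take the torque wrench from its stand, ease its ring fully down over the cap's hexagon without forcing it, and turn it clockwise (seen from above) until it breaks over with a click, then stop at once, well before the kinking handle comes up against its stop. Let the handle back so that the ring comes free, lift it off without force and without slackening the cap, and put the wrench back on its stand as it was, ring over the peg and handle in the saddle. Leave the jar, the dropper bottle and the mortar where they stand.

Things in the scene. Friction and masses are not known exactly. Their poses are not given: they have to be found in the camera images.
- wrench_grip (a point): Torque wrench (loose, about 0.26 kg, 250 mm long): grip point near its balance, half-way up the black rubber handle (16 mm wide, 18 high, flat sides; rubber 39 mm ahead to 83 behind). x runs along the handle to the ring, z up; the ring's axis is 125 mm ahead, its lower face 10 mm below. On the stand it is 42 mm above the bench (base plate below: 76 mm wide, 8 thick).
- torque_wrench: The torque wrench as a whole: steel ring end in a dark round housing, steel shank, ribbed black handle. Origin on the ring's axis at its lower face; x away from the handle, z up.
- wrench_ring (a point): Centre of the lower face of the wrench's steel ring, z up. The ring is open through, 16 mm high, its dark housing 67 mm across; hexagonal hole 38 mm across flats (1 mm play each side on the cap). x points to a corner of the hole and, when not broken over, straight away from the handle (within 2 degrees). The handle can kink about the ring's axis against a preset clutch.
- wrench_head (a joint): How far the wrench has broken over (rad); 0 = rigid at rest. Up to 1.5 N m about the ring's axis (12 N sideways at the grip point) the clutch gives only 0.02; then it clicks and the handle kinks clockwise against the ring with quickly falling resistance (half lost at 0.09), up to a hard stop at 0.14, past which the cap is over-tightened. It springs back when the handle is let back.
- cap_hex (a point): Vessel's grey screw cap: centre of its flange (64 mm), where the ring's lower face sits when fully down, 112 mm above the bench; z up. On it: hexagon 36 mm across flats, 18 high, top edge chamfered 2.5, with a vent plug 17 mm wide, 5 high. x points to a corner: ring and hexagon match when their x differ by a multiple of 60 degrees. Only the cap turns, about z.
- vessel_station: Torque station, fixed to the bench: aluminium plate 126 x 126 x 14 mm, dark cup with clamp knob, ivory vessel 63 mm thick in it. Origin on the vessel's axis at bench height, z up.
- vessel_cap (a joint): How far the cap is screwed down (rad), growing clockwise seen from above. Starts hand-tight, differing from case to case; stiffens as it goes (0.85 N m plus 0.75 N m per rad) and stays where it is left. It takes some 0.3 to 0.9 rad of turning, besides about 0.1 rad of play of the ring either way, until the wrench breaks over.
- stand_peg (a point): Wrench stand (fixed): centre of its black collar (58 mm wide, 32 mm above the bench), where the ring's lower face rests; z up. A peg 29 mm thick, 18 mm high, tapered at the tip, goes through the ring. The handle lies along -x, resting in a U-shaped saddle 195 mm from the peg, 12 mm deep, about 26 mm wide.
- sample_jar_mid (a point): Bystander: open glass jar 52 mm across, 90 mm tall; its centre, half-way up.
- reagent_bottle_mid (a point): Bystander: amber dropper bottle with black teat, 32 mm across, 96 mm tall; its centre, half-way up.
- mortar_bowl_mid (a point): Bystander: white porcelain mortar 68 mm across, 44 mm tall; its centre, half-way up.

How it is judged:
By the outcome, as a careful person would: the job done as asked, in the order asked, and still so for the second after the job is handed in, with the robot touching nothing.
It also fails if it takes over 72 s, if anything falls off the work surface, if the arm or the gripper's body presses on something with over 40 N, if the wrist force passes 120 N, or if a joint passes its speed limit or range.

ROBOT

A 7-joint arm with a two-finger parallel gripper is mounted at the origin on a cart in front of the work surface, level with it; the furniture and walls round the work are solid. World frame = base frame: x ahead of the robot, y to its left, z up, the work surface at z = 0. Lengths are in m, angles in rad, forces in N, time in s.
With the tool pointing down it reaches from about 0.35 to 0.9 m from the base axis. Payload 7.2 kg.
Tool frame: the origin (TCP) lies at the very end of the fingers, on their centre line; the grasp point (between the pads) lies 19 mm behind it (hold_point_z is the distance from the TCP to the grasp point, in m); z points along the fingers, y is the direction in which the jaws open and shut (so a half turn about z gives the same grasp; the last joint's range is limited). The gripper opens to 85 mm and grips with 20 to 120 N. Pads are 22 mm wide; open, the fingers measure 114 mm over their backs; the gripper's body (76 mm by 85 mm) begins 54 mm behind the grasp point. The pads swing forward as they close: fully open they stand 13 mm farther back than shut.
Start: joints at [1.199, 0.411, -0.013, 1.596, 0.006, 1.134, -0.082], TCP at [0.187, -0.596, 0.231] pointing down, gripper open.
Joint ranges: [-2.95, 2.95], [-0.29, 1.99], [-1.47, 1.44], [0.14, 2.54], [-1.03, 4.17], [0.13, 1.85], [-2.86, 2.86]. Speed limits (rad/s): [2.39, 2.39, 3.01, 3.01, 3.14, 3.14, 3.14].

INTERFACE

Orientations are given as a unit quaternion [x, y, z, w].
In Python, from plant import * gives the robot as it stands. The module is installed in compiled form; this text tells all that it offers.
- The arm moves only by the tool jog_arm, never from a script. Its argument "motion" is text: rows parted by semicolons, each of 6 numbers parted by spaces: the shift along the world's x, y, z in mm, then the turn, a rotation vector about the world's x, y, z in rad. In form: x y z ax ay az; .... A call has 1 to 12 rows; each row shifts and turns the commanded pose from where the row before left it; what a row does not reach is not made up. A row lasts 1/10 s, in which the tool goes at most 50 mm and 8.59 degrees, less where a joint would pass 70% of its speed; a pose out of reach is approached as far as the arm can. A call with a gripper value outside its range is refused whole. "jaw" is the opening, from 0 (shut) to 1 (fully open), set as the call begins (left out, the last holds). The fingers move at their own pace and stop on an object; "squeeze" is the grip in N (left out, the last holds). Time passes only in rows, so rows that do not move let the fingers close. It gives the time, the measured TCP pose, the force and the opening at its end, in the units of the state.
- get_obs(): the state, without advancing time (a new reading comes with each control period).
- camera(name): name is "scene" or "top" or "wrist"; returns a dict with "frame" (384x512x3 uint8, red, green, blue), "z_map" (384x512 float32, m along the optical axis (not along the pixel's ray), 0 where there is no reading), "fov_y" (degrees; the focal length in pixels is half the picture's height over the tangent of half this angle, whatever the lens; pixels are square), "cx", "cy" (the principal point, pixels), "extrinsics" (4x4, takes a point from camera to world coordinates); the wrist camera has in their place "tool_from_camera" (4x4, takes a point from camera to tool coordinates, whose origin is the TCP and whose axes are the flange's). Camera axes: x right, y up, looking along -z (the intrinsics and any distortion apply to the point x, -y, -z); pixel columns grow to the right and rows downward; lengths in m; the calibration is good to about 2 mm. A picture is of the moment at which its call begins: read the wrist's pose just before it.
- close_job(): hands the job in, once; it reports no verdict.
The state is a dict: "time_s": time; "joint_pos": joint angles; "joint_vel": joint speeds; "joint_efforts": joint torques, N m; "position": TCP position; "ee_rot": TCP orientation; "force": force on the tool from outside, world axes, zero at the start; "ft_torque": the same for the moment, N m; "opening": finger opening in m.
Only numpy, scipy, OpenCV 4.12 (cv2) and the standard library are available. Lean on these libraries where they do the work, as an engineer would, in place of code of your own. Each camera call takes 0.05 s, during which the arm holds its last target. There are 200 camera calls.

## Working session

There is one attempt and no reset: what is moved stays moved. The work goes in short steps, Python scripts to look and compute and a tool call to move; the robot and the scene stay as the last step left them, time stands still between calls to the robot, and variables do not carry over. Pictures are saved under pics/ and viewed, about 8 in all and at most 12, crops included, and the job is handed in when it is done.

Besides the shell and the picture viewer there is one more tool, called after ">>>" by a JSON object that holds its "name" and its "arguments". jog_arm: Moves the arm, as the interface text tells. Its arguments: {"type":"object","properties":{"motion":{"type":"string"},"jaw":{"type":"number"},"squeeze":{"type":"number"}},"required":["motion"]}

```bash
mkdir -p pics; cat > h.py <<'E'
from plant import *
import numpy as np, cv2
from scipy.spatial.transform import Rotation as R
def grab(n):
    o=get_obs(); c=camera(n)
    if n=="wrist":
        T=np.eye(4);T[:3,:3]=R.from_quat(o["ee_rot"]).as_matrix();T[:3,3]=o["position"]
        c["extrinsics"]=T@c["tool_from_camera"]
    c["f"]=192/np.tan(np.radians(c["fov_y"])/2)
    return c
def ray(c,u,v):
    d=np.array([(u-c["cx"])/c["f"],-(v-c["cy"])/c["f"],-1.]);E=c["extrinsics"]
    return E[:3,3],E[:3,:3]@d
def onz(c,u,v,z):
    p,d=ray(c,u,v);return p+d*(z-p[2])/d[2]
def cloud(c):
    v,u=np.mgrid[0:384,0:512];z=c["z_map"]
    P=np.stack([(u-c["cx"])/c["f"]*z,-(v-c["cy"])/c["f"]*z,-z],-1)
    E=c["extrinsics"];W=P@E[:3,:3].T+E[:3,3];W[z==0]=np.nan
    return W
def save(c,n,s=1,crop=None):
    im=c["frame"][:,:,::-1]
    if crop: im=im[crop[1]:crop[3],crop[0]:crop[2]]
    cv2.imwrite("pics/"+n,cv2.resize(im,None,fx=s,fy=s))
E
python3 - <<'E'
from h import *
a=grab("top");b=grab("scene")
for c in(a,b):print({k:(v if not hasattr(v,'shape') or v.size<17 else v.shape) for k,v in c.items()})
save(a,"top.png",1.5);save(b,"scene.png",1.5)
o=get_obs();print(o)
E
```

```text
{'frame': (384, 512, 3), 'z_map': (384, 512), 'fov_y': 54.25492297118451, 'cx': 259.74630679675806, 'cy': 193.68260799346496, 'extrinsics': array([[ 0.00628799,  0.98273504, -0.1849116 ,  0.40366935],
       [-0.99989208,  0.0086343 ,  0.01188633,  0.02676846],
       [ 0.01327769,  0.1848169 ,  0.98268327,  1.11432917],
       [ 0.        ,  0.        ,  0.        ,  1.        ]]), 'f': np.float64(374.7578679034593)}
{'frame': (384, 512, 3), 'z_map': (384, 512), 'fov_y': 44.09119105894554, 'cx': 259.7470236035435, 'cy': 192.40199367932593, 'extrinsics': array([[ 0.99592066,  0.07059135, -0.05620407,  0.51951216],
       [-0.08898524,  0.87158995, -0.48209188, -0.51462889],
       [ 0.01495539,  0.48512659,  0.87431603,  1.05586082],
       [ 0.        ,  0.        ,  0.        ,  1.        ]]), 'f': np.float64(474.1300111840989)}
{'time_s': 0.1, 'joint_pos': array([ 1.19880224,  0.41181142, -0.01273314,  1.59694752,  0.00561871,
        1.13427763, -0.08218228]), 'joint_vel': array([ 0.00030263, -0.0016113 ,  0.00075603, -0.00203606,  0.00022619,
       -0.00036148, -0.00109211]), 'joint_efforts': array([ 2.33474399e-03, -6.01834416e+01,  6.84524942e-01, -3.00088763e+01,
        1.41118700e-02,  6.40878789e-03, -5.58581166e-05]), 'position': array([ 0.18680632, -0.59597764,  0.23054759]), 'ee_rot': array([ 9.88480331e-01,  1.51347742e-01, -1.59391459e-04, -6.85782020e-04]), 'force': array([-0.27280004,  0.02595398,  0.38999742]), 'ft_torque': array([-0.00997379,  0.01037743, -0.03224722]), 'opening': 0.08547062080108825}
```

View pics/top.png

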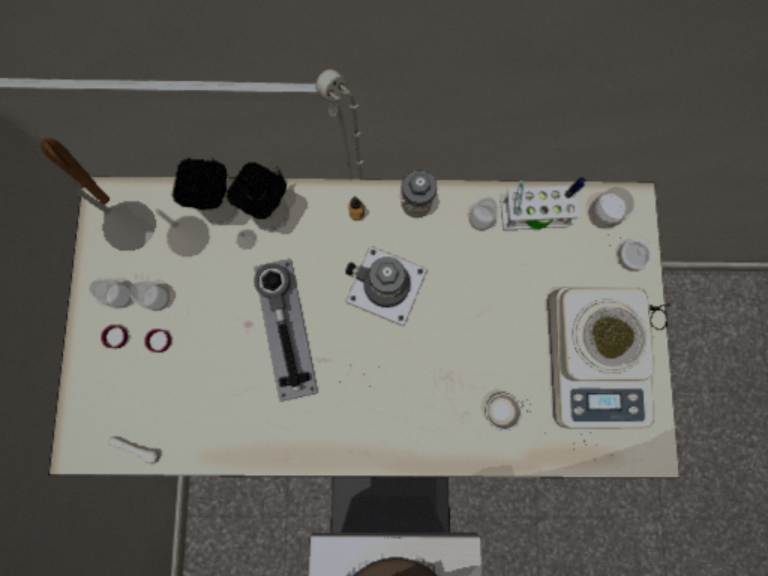

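View pics/scene.png

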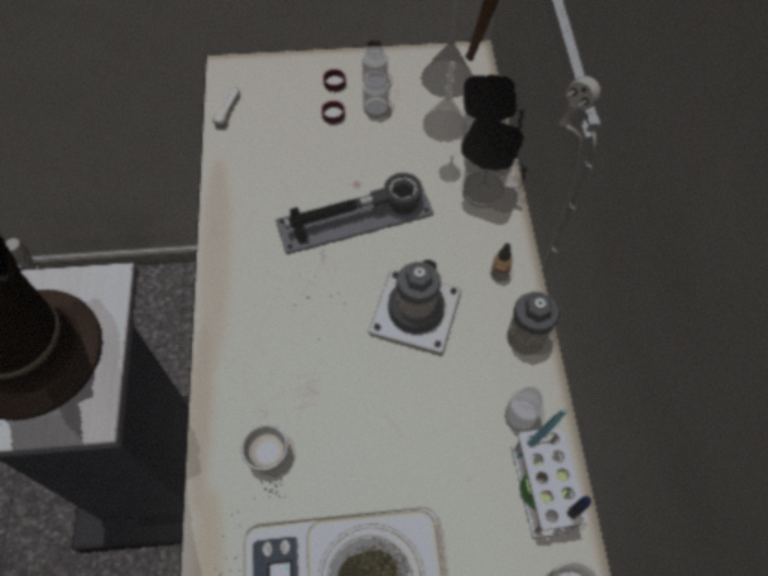

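Top view: wrench on its stand, with the ring at about (272,281) and the handle running down to (294,380). The station cap is at (388,272). A second capped vessel stands off-plate at (420,188). Next I'll measure rough positions.

```bash
python3 - <<'E'
from h import *
for n,pts in(("top",dict(ring=(272,281,.055),hend=(294,380,.05),cap=(388,272,.135),jar=(485,213,.09),bot=(357,203,.09),mort=(502,409,.04))),("scene",dict(ring=(403,190,.05),cap=(419,271,.135)))):
    c=grab(n);W=cloud(c)
    for k,(u,v,z) in pts.items():print(n,k,onz(c,u/1.5,v/1.5,z).round(3),W[int(v/1.5),int(u/1.5)].round(3))
    if n=="top":
        # plate of stand/handle: points by height
        for lo,hi,s in((.044,.056,"handle"),):
            m=(W[...,2]>lo)&(W[...,2]<hi)&(abs(W[...,0]-.47)<.2)&(abs(W[...,1]-.2)<.12);P=W[m][:,:2]
            l=cv2.fitLine(P.astype(np.float32),cv2.DIST_HUBER,0,.01,.01).ravel();print(s,len(P),l,P.min(0),P.max(0))
        m=(W[...,2]>.12)&(abs(W[...,0]-.5)<.1)&(abs(W[...,1])<.1);print(W[m].mean(0),m.sum())
E
```

```text
top ring [0.62  0.24  0.055] [0.622 0.242 0.048]
top hend [0.432 0.191 0.05 ] [0.433 0.191 0.049]
top cap [0.622 0.018 0.135] [0.622 0.02  0.135]
top jar [ 0.749 -0.167  0.09 ] [ 0.75  -0.167  0.086]
top bot [0.766 0.078 0.09 ] [0.77  0.078 0.08 ]
top mort [ 0.382 -0.198  0.04 ] [ 0.383 -0.202  0.015]
handle 752 [0.9683706  0.24951616 0.5590173  0.22621302] [0.41402247 0.17256499] [0.65429579 0.27679582]
[nan nan nan] 0
scene ring [0.625 0.235 0.05 ] [0.624 0.239 0.048]
scene cap [0.625 0.02  0.135] [0.625 0.022 0.133]<stdin>:10: RuntimeWarning: Mean of empty slice.
  ret = um.true_divide(
```

>>> {"name": "jog_arm", "arguments": {"motion": "18 34 6 0 0 0;18 34 6 0 0 0;18 34 6 0 0 0;18 34 6 0 0 0;18 34 6 0 0 0;18 34 6 0 0 0;18 34 6 0 0 0;18 34 6 0 0 0;18 34 6 0 0 0;18 34 6 0 0 0;18 34 6 0 0 0;18 34 6 0 0 0", "jaw": 0.6}}

```text
time_s: 1.4
position: [0.4034, -0.1869, 0.3037]
ee_rot: [0.988, 0.151, 0.0, 0.0]
force: [0.3, -0.6, -0.1]
opening: 0.0511
```

>>> {"name": "jog_arm", "arguments": {"motion": "18 34 0 0 0 0;18 34 0 0 0 0;18 34 0 0 0 0;18 34 0 0 0 0;18 34 0 0 0 0;18 34 0 0 0 0;0 0 0 0 0 0;0 0 0 0 0 0"}}

```text
time_s: 2.2
position: [0.5108, 0.0163, 0.3029]
ee_rot: [0.988, 0.152, -0.0, -0.0]
force: [-0.2, -1.2, -0.3]
opening: 0.0513
```

```bash
python3 - <<'E'
from h import *
c=grab("wrist");print(c["tool_from_camera"].round(3),c["extrinsics"].round(3),c["f"],c["cx"],c["cy"]);save(c,"w1.png",1.5)
o=get_obs();print(o["time_s"],o["position"],o["joint_pos"],o["force"])
E
```

```text
[[-0.     0.951  0.309  0.078]
 [ 1.     0.    -0.     0.   ]
 [-0.     0.309 -0.951 -0.142]
 [ 0.     0.     0.     1.   ]] [[ 0.301  0.907  0.296  0.586]
 [-0.954  0.286  0.093  0.04 ]
 [-0.    -0.31   0.951  0.445]
 [ 0.     0.     0.     1.   ]] 332.99011189770175 254.3294075465195 185.0770724112242
2.25 [0.51063251 0.01511152 0.30293395] [ 0.33242289  0.20253887 -0.53340262  1.73877676  0.10897784  1.23066403
 -1.49544083] [-0.13876333 -0.20942053  0.7380279 ]
```

View pics/w1.png

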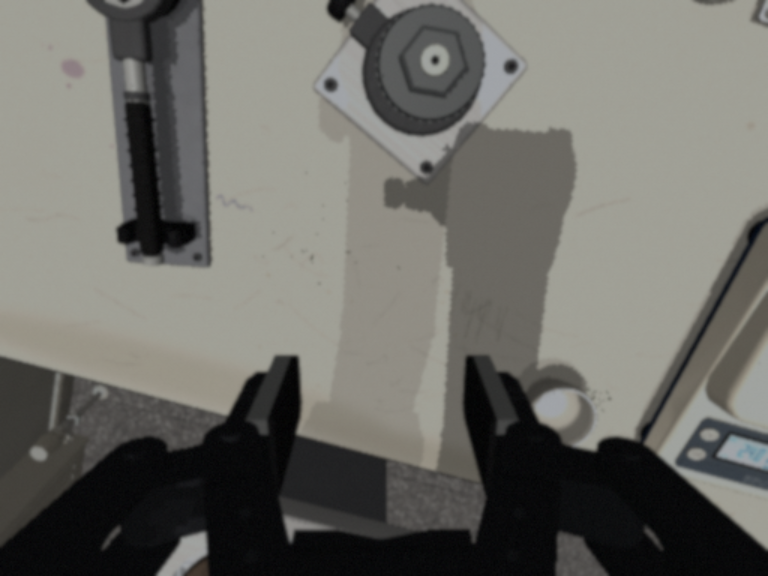

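The wrist view shows the cap hexagon centred at about (434,60) of the 1.5x picture, with the wrench to the upper left. Next I'll measure the hexagon's centre and phase from the height mask.

```bash
cat >> h.py <<'E'
def phase6(P,ctr):
    d=P-ctr;r=np.hypot(*d.T);t=np.arctan2(d[:,1],d[:,0])
    a=np.sum((r-r.mean())*np.exp(-6j*t));return -np.angle(a)/6,abs(a)*2/len(r),r.mean()
E
python3 - <<'E'
from h import *
c=grab("wrist");W=cloud(c)
reg=np.hypot(W[...,0]-.622,W[...,1]-.019)<.045
z=W[...,2][reg];print("z hist",np.histogram(z,bins=np.arange(.1,.145,.003)))
m=(reg&(W[...,2]>.122)).astype(np.uint8)
k=max(cv2.findContours(m,0,1)[0],key=cv2.contourArea);k=cv2.convexHull(k)
poly=cv2.approxPolyDP(k,2.0,True).reshape(-1,2);print("poly",poly.tolist())
mm=np.zeros_like(m);cv2.drawContours(mm,[k],-1,1,-1);M=cv2.moments(mm,True)
ctr=onz(c,M["m10"]/M["m00"],M["m01"]/M["m00"],.1285)[:2];print("ctr",ctr)
kk=cv2.findContours(mm,0,cv2.CHAIN_APPROX_NONE)[0][0].reshape(-1,2)
P=np.array([onz(c,u,v,.1285)[:2] for u,v in kk]);print("phase deg",np.degrees(phase6(P,ctr)[0]),phase6(P,ctr)[1:])
# wrench handle dark line at z .051
from numpy import degrees
g=cv2.cvtColor(c["frame"],cv2.COLOR_RGB2GRAY)
H=(np.abs(W[...,2]-.051)<.006)&(g<45)&(np.abs(W[...,1]-.21)<.08)&(W[...,0]>.44)&(W[...,0]<.54)
l=cv2.fitLine(W[H][:,:2].astype(np.float32),cv2.DIST_HUBER,0,.01,.001).ravel();print(H.sum(),l,"yaw",np.arctan2(l[1],l[0]), "y at .501",l[3]+(0.501-l[2])*l[1]/l[0])
im=c["frame"].copy();cv2.drawContours(im,[k],-1,(255,0,0),1)
c["frame"]=im;save(c,"cap.png",6,(235,0,345,95))
E
```

```text
z hist (array([   4,   15,  194, 1503, 1155,   12,   10,    6,   40,  783,  447,
        292,   24,    0]), array([0.1  , 0.103, 0.106, 0.109, 0.112, 0.115, 0.118, 0.121, 0.124,
       0.127, 0.13 , 0.133, 0.136, 0.139, 0.142]))
poly [[280, 16], [303, 20], [310, 45], [295, 63], [273, 60], [265, 39]]
ctr [0.62339995 0.019952  ]
phase deg -22.056215171811864 (np.float64(0.0010173861646774105), np.float64(0.018849090740328464))
1213 [0.96737814 0.25333682 0.49325565 0.20600744] yaw 0.25612804 y at .501 0.20803553
```

View pics/cap.png

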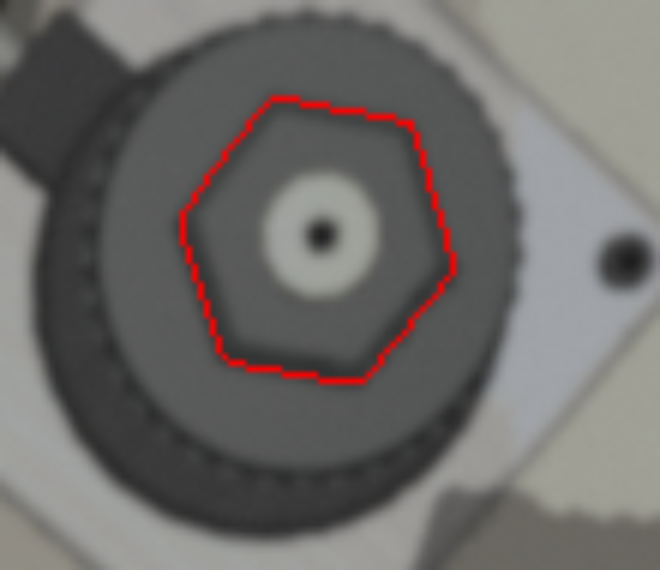

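The contour fits. Cap phase is about 37.9° and the wrench yaw about 0.256. To cancel calibration bias I'll view the cap, then the ring, from matching tool-relative poses.

>>> {"name": "jog_arm", "arguments": {"motion": "13 -11 -13 0 0 0.0895;13 -11 -13 0 0 0.0895;13 -11 -13 0 0 0.0895;12 -10 -14 0 0 0.0895;0 0 0 0 0 0;0 0 0 0 0 0;0 0 0 0 0 0"}}

```text
time_s: 3.0
position: [0.5617, -0.0272, 0.2512]
ee_rot: [0.946, 0.324, 0.0, 0.0]
force: [-0.1, -0.5, 0.5]
opening: 0.0512
```

```bash
python3 - <<'E'
from h import *
o=get_obs();c=grab("wrist");W=cloud(c);print(o["time_s"],o["position"],R.from_quat(o["ee_rot"]).as_matrix()[:,0],o["joint_vel"].round(3))
np.savez("cap.npz",W=W,f=c["frame"],E=c["extrinsics"])
# vent plug: bright blob
reg=np.hypot(W[...,0]-.622,W[...,1]-.019)<.045
m=(reg&(W[...,2]>.122)).astype(np.uint8)
k=cv2.convexHull(max(cv2.findContours(m,0,1)[0],key=cv2.contourArea))
print(cv2.approxPolyDP(k,3.,True).reshape(-1,2).tolist())
mm=np.zeros_like(m);cv2.drawContours(mm,[k],-1,1,-1);M=cv2.moments(mm,True)
kk=cv2.findContours(mm,0,cv2.CHAIN_APPROX_NONE)[0][0].reshape(-1,2)
for z in(.1285,):
    ctr=onz(c,M["m10"]/M["m00"],M["m01"]/M["m00"],z)[:2]
    P=np.array([onz(c,u,v,z)[:2] for u,v in kk]);ph=phase6(P,ctr);print("hex",ctr,"phase deg",np.degrees(ph[0]),ph[1:])
hsv=cv2.cvtColor(c["frame"],cv2.COLOR_RGB2HSV);v=hsv[...,2]
b=((v>120)&(mm>0)).astype(np.uint8);k2=max(cv2.findContours(b,0,1)[0],key=cv2.contourArea);e=cv2.fitEllipse(k2);print("plug",e,onz(c,*e[0],.135))
fl=(np.abs(W[...,2]-.112)<.004)&reg; k3=cv2.convexHull(np.argwhere(fl)[:,::-1].astype(np.int32));e=cv2.fitEllipse(k3);print("flange",e,onz(c,*e[0],.112))
im=c["frame"].copy();cv2.drawContours(im,[k,k2,k3],-1,(255,0,0),1);c["frame"]=im;save(c,"cap2.png",1.5)
E
```

```text
3.0 [ 0.56165793 -0.02719711  0.25124295] [7.90053910e-01 6.13037002e-01 6.73623417e-04] [-0.008 -0.006 -0.005 -0.003  0.002 -0.002  0.008]
[[256, 49], [279, 64], [277, 93], [254, 105], [233, 92], [232, 64]]
hex [0.62378498 0.01999561] phase deg -22.099948598989087 (np.float64(0.0009841287569721017), np.float64(0.018740314650925103))
plug ((255.37474060058594, 77.42621612548828), (20.61111068725586, 21.528369903564453), 10.515746116638184) [0.62368674 0.02007533 0.135     ]
flange ((255.40538024902344, 76.43700408935547), (82.48490905761719, 87.11278533935547), 8.971778869628906) [0.62433235 0.02043703 0.112     ]
```

View pics/cap2.png

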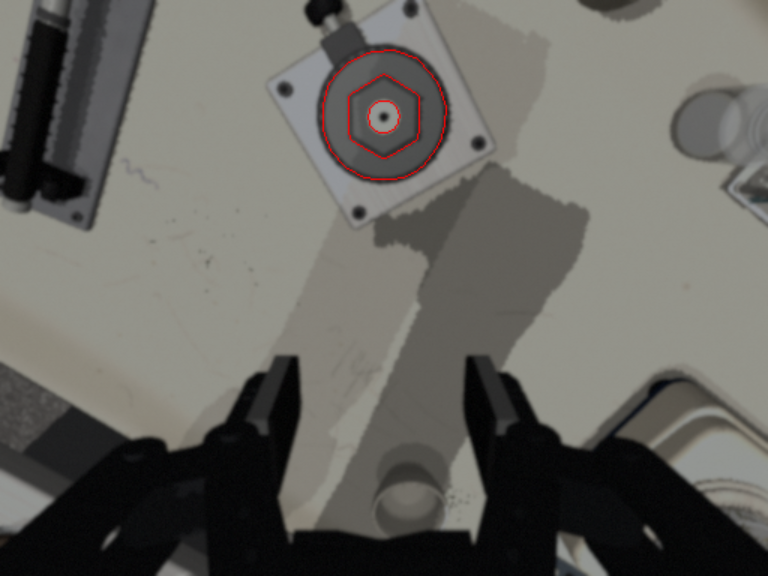

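Cap hexagon is at (0.6238, 0.0200), phase 37.9°, and its hexagon, plug and flange centres agree. Next, the same view over the ring.

>>> {"name": "jog_arm", "arguments": {"motion": "-3 41 0 0 0 -0.067;-3 41 0 0 0 -0.067;-3 41 -10 0 0 -0.067;-2 41 -23 0 0 -0.067;-2 41 -25 0 0 -0.067;-2 42 -25 0 0 -0.067;0 0 0 0 0 0;0 0 0 0 0 0;0 0 0 0 0 0"}}

```text
time_s: 3.95
position: [0.5475, 0.2188, 0.1683]
ee_rot: [0.992, 0.129, 0.001, 0.0]
force: [0.0, -0.5, 0.0]
opening: 0.0516
```

```bash
python3 - <<'E'
from h import *
o=get_obs();c=grab("wrist");W=cloud(c);X=R.from_quat(o["ee_rot"]).as_matrix()[:,0];print(o["time_s"],o["position"],np.arctan2(X[1],X[0]))
np.savez("ring.npz",W=W,f=c["frame"],E=c["extrinsics"])
reg=np.hypot(W[...,0]-.622,W[...,1]-.240)<.06
print(np.histogram(W[...,2][reg],bins=np.arange(0,.07,.004)))
g=cv2.cvtColor(c["frame"],cv2.COLOR_RGB2GRAY)
H=(W[...,2]>.043)&(W[...,2]<.060)&(g<60)&(np.hypot(W[...,0]-.622,W[...,1]-.240)>.075)&(np.hypot(W[...,0]-.622,W[...,1]-.240)<.16)&(np.abs(W[...,1]-.21)<.05)
l=cv2.fitLine(W[H][:,:2].astype(np.float32),cv2.DIST_HUBER,0,.01,.001).ravel();print(H.sum(),l,"yaw",np.arctan2(l[1],l[0]))
save(c,"ring.png",1.5)
E
```

```text
3.95 [0.54747971 0.21882868 0.16825651] 0.25908700658041117
(array([2076, 1973, 1467,   12,    0,    0,    0,  500,  494,   50,  211,
        639, 4289, 1618,    0,    0,    0]), array([0.   , 0.004, 0.008, 0.012, 0.016, 0.02 , 0.024, 0.028, 0.032,
       0.036, 0.04 , 0.044, 0.048, 0.052, 0.056, 0.06 , 0.064, 0.068]))
1598 [0.96876746 0.24797098 0.5082541  0.2119176 ] yaw 0.25058526
```

View pics/ring.png

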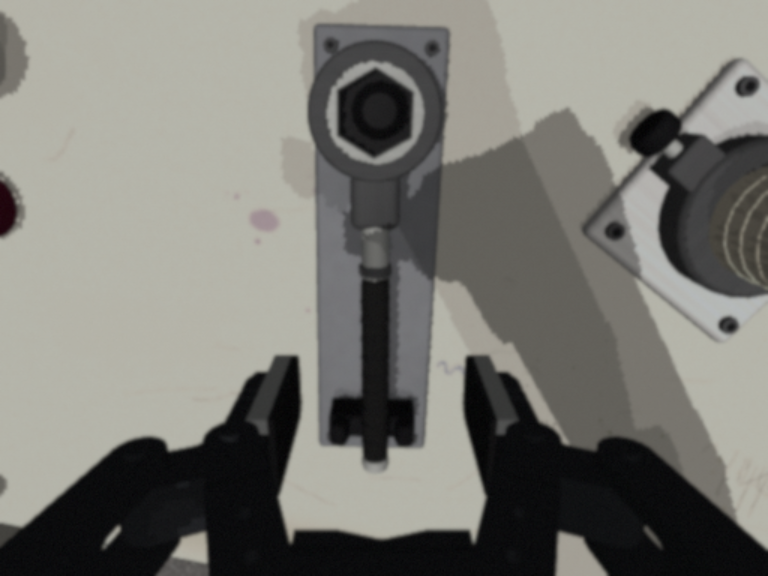

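```bash
python3 - <<'E'
from h import *
o=get_obs();c=grab("wrist");W=cloud(c)
g=cv2.cvtColor(c["frame"],cv2.COLOR_RGB2GRAY)
sub=g[40:110,215:285];_,t=cv2.threshold(sub,0,255,cv2.THRESH_OTSU);
s=(g>115).astype(np.uint8);s[:, :]*=((np.hypot(W[...,0]-.622,W[...,1]-.24)<.031)|np.isnan(W[...,0])).astype(np.uint8)
m=np.zeros_like(s);cv2.circle(m,(250,75),26,1,-1)
dark=((g<100)&(m>0)).astype(np.uint8)
n,L,S,C=cv2.connectedComponentsWithStats(dark);i=L[75,250];hole=(L==i).astype(np.uint8);print(S[i],g[75,225:280].tolist())
k=cv2.convexHull(max(cv2.findContours(hole,0,1)[0],key=cv2.contourArea));print(cv2.approxPolyDP(k,3,True).reshape(-1,2).tolist())
mm=np.zeros_like(s);cv2.drawContours(mm,[k],-1,1,-1);M=cv2.moments(mm,True);kk=cv2.findContours(mm,0,cv2.CHAIN_APPROX_NONE)[0][0].reshape(-1,2)
B=np.isfinite(W[...,2])&(W[...,2]>.044)&(np.hypot(W[...,0]-.622,W[...,1]-.24)<.045)
for z in(.048,.051):
    ctr=onz(c,M["m10"]/M["m00"],M["m01"]/M["m00"],z)[:2];P=np.array([onz(c,u,v,z)[:2] for u,v in kk]);ph=phase6(P,ctr);print(z,"hole",ctr,np.degrees(ph[0]),ph[1:])
k3=max(cv2.findContours(B.astype(np.uint8),0,1)[0],key=cv2.contourArea).reshape(-1,2)
k3=k3[k3[:,1]<95];e=cv2.fitEllipse(k3);print("housing",e,onz(c,*e[0],.048))
print("peg top z",W[73,253],"handle z",[W[v,250,2].round(4) for v in(200,220,240)],"plate z",W[200,222],W[200,280])
for v in(195,215,235):
    cols=np.where(g[v,225:280]<45)[0]+225;a=onz(c,cols.min()-.5,v,.051);b=onz(c,cols.max()+.5,v,.051);print(v,cols.min(),cols.max(),(a+b)/2,np.linalg.norm(a-b))
E
```

```text
[ 224   49   51   53 2072] [43, 20, 17, 18, 23, 28, 34, 32, 29, 20, 15, 16, 14, 14, 16, 20, 27, 31, 33, 34, 32, 33, 33, 32, 34, 34, 33, 32, 34, 31, 31, 31, 31, 30, 32, 30, 30, 27, 22, 14, 14, 12, 11, 10, 10, 16, 25, 40, 68, 109, 140, 153, 155, 154, 154]
[[257, 50], [274, 65], [273, 87], [257, 100], [243, 100], [227, 87], [225, 68], [238, 52]]
0.048 hole [0.62404537 0.24186402] 10.300895363137393 (np.float64(0.0002268117396532941), np.float64(0.01866126305433047))
0.051 hole [0.62403714 0.24182236] 10.300895363137201 (np.float64(0.00022422370895552383), np.float64(0.018448329095455088))
housing ((248.68453979492188, 74.29197692871094), (89.30853271484375, 93.99635314941406), 178.1201629638672) [0.62442573 0.2426152  0.048     ]
peg top z [0.62611657 0.23971054 0.04999095] handle z [np.float64(0.0508), np.float64(0.0509), np.float64(0.0493)] plate z [0.50585231 0.23938171 0.0077449 ] [0.52040319 0.18503002 0.00834802]
195 241 258 [0.53271951 0.21818802 0.051     ] 0.014910043477202792
215 241 258 [0.51535894 0.21369083 0.051     ] 0.015208391187892464
235 241 258 [0.49728941 0.20900998 0.051     ] 0.015518922548110296
```

```bash
python3 - <<'E'
from h import *
c=np.load("ring.npz");cc=grab("wrist");g=cv2.cvtColor(cc["frame"],cv2.COLOR_RGB2GRAY)
m=np.zeros_like(g);cv2.circle(m,(250,75),33,1,-1)
steel=((g>90)&(m>0)).astype(np.uint8)
cs,h=cv2.findContours(steel,cv2.RETR_CCOMP,1);i=max((i for i in range(len(cs)) if h[0][i][3]>=0),key=lambda i:cv2.contourArea(cs[i]))
k=cv2.convexHull(cs[i]);mm=np.zeros_like(g);cv2.drawContours(mm,[k],-1,1,-1);M=cv2.moments(mm,True);kk=cv2.findContours(mm,0,cv2.CHAIN_APPROX_NONE)[0][0].reshape(-1,2)
u,v=M["m10"]/M["m00"],M["m01"]/M["m00"];ctr=onz(cc,u,v,.048)[:2];P=np.array([onz(cc,a,b,.048)[:2] for a,b in kk]);ph=phase6(P,ctr)
print(u,v,ctr,np.degrees(ph[0]),ph[1:],cv2.approxPolyDP(k,3,True).reshape(-1,2).tolist())
E
```

```text
248.39926138695117 75.36438243742306 [0.62369514 0.24246671] 13.552646386066053 (np.float64(0.0010172778101513382), np.float64(0.020043716379459318)) [[248, 45], [274, 62], [273, 91], [250, 105], [223, 89], [223, 61]]
```

>>> {"name": "jog_arm", "arguments": {"motion": "-9 -2 -29 0 0 -0.003;-9 -2 -29 0 0 -0.003;-9 -2 -29 0 0 0;-9 -1 -29 0 0 0;-9 -1 -20 0 0 0;0 0 -9 0 0 0;0 0 0 0 0 0;0 0 0 0 0 0"}}

```text
time_s: 4.9
position: [0.5034, 0.2117, 0.0233]
ee_rot: [0.992, 0.126, 0.001, -0.0]
force: [0.3, 0.7, 0.4]
opening: 0.0512
```

>>> {"name": "jog_arm", "arguments": {"motion": "0 0 0 0 0 0;0 0 0 0 0 0;0 0 0 0 0 0;0 0 0 0 0 0;0 0 0 0 0 0;0 0 0 0 0 0", "jaw": 0, "squeeze": 60}}

```text
time_s: 5.5
position: [0.5027, 0.2119, 0.0233]
ee_rot: [0.992, 0.126, 0.001, -0.0]
force: [-0.8, 0.3, 6.1]
opening: 0.015
```

```bash
python3 - <<'E'
from h import *
o=get_obs();X=R.from_quat(o["ee_rot"]).as_matrix();print(o["time_s"],o["position"],np.arctan2(X[1,0],X[0,0]),X[:,2],o["force"],o["ft_torque"],o["opening"])
E
```

```text
5.5 [0.50271054 0.21187172 0.02327619] 0.2534630303235734 [ 1.62796737e-03  4.21190202e-04 -9.99998586e-01] [-0.75959201  0.31827932  6.09570506] [-0.14167782  0.16541497 -0.0756804 ] 0.014980901817067177
```

>>> {"name": "jog_arm", "arguments": {"motion": "0 0 4 0 0 0;0 0 6 0 0 0;0 0 8 0 0 0;0 0 10 0 0 0;0 0 20 0 0 0;0 0 30 0 0 0;0 0 30 0 0 0;0 0 30 0 0 0;0 0 0 0 0 0;0 0 0 0 0 0"}}

```text
time_s: 6.5
position: [0.5022, 0.2116, 0.1611]
ee_rot: [0.992, 0.126, 0.001, 0.0]
force: [-0.9, 0.0, -3.2]
opening: 0.015
```

>>> {"name": "jog_arm", "arguments": {"motion": "2 -27 0 0 0 0.0425;2 -27 0 0 0 0.0425;2 -27 0 0 0 0.0425;2 -27 0 0 0 0.0425;2 -27 0 0 0 0.0425;2 -27 0 0 0 0.0425;2 -27 0 0 0 0.0425;2 -27 0 0 0 0.0425;4 -27 0 0 0 0.0425;4 -27 0 0 0 0.0425;0 0 0 0 0 0;0 0 0 0 0 0"}}

```text
time_s: 7.7
position: [0.525, -0.0589, 0.159]
ee_rot: [0.943, 0.332, -0.001, -0.001]
force: [-0.6, 0.7, -1.7]
opening: 0.0147
```

```bash
python3 - <<'E'
from h import *
o=get_obs();X=R.from_quat(o["ee_rot"]).as_matrix();print(o["time_s"],o["position"],np.arctan2(X[1,0],X[0,0]),X[:,2],o["force"],o["ft_torque"],o["opening"],o["joint_pos"])
c=grab("top");save(c,"t2.png",5,(205,120,335,225))
c=grab("scene");save(c,"s2.png",5,(210,120,350,240))
E
```

```text
7.7 [ 0.52500667 -0.05885742  0.15901678] 0.6768967829176202 [-2.41179436e-03  5.82284749e-04 -9.99996922e-01] [-0.56772653  0.71878008 -1.68142675] [0.00969077 0.0807776  0.01511887] 0.014704687822770587 [ 0.46367346  0.38455945 -0.5570427   1.88147212  0.24608946  0.94622418
 -1.10013878]
```

View pics/s2.png

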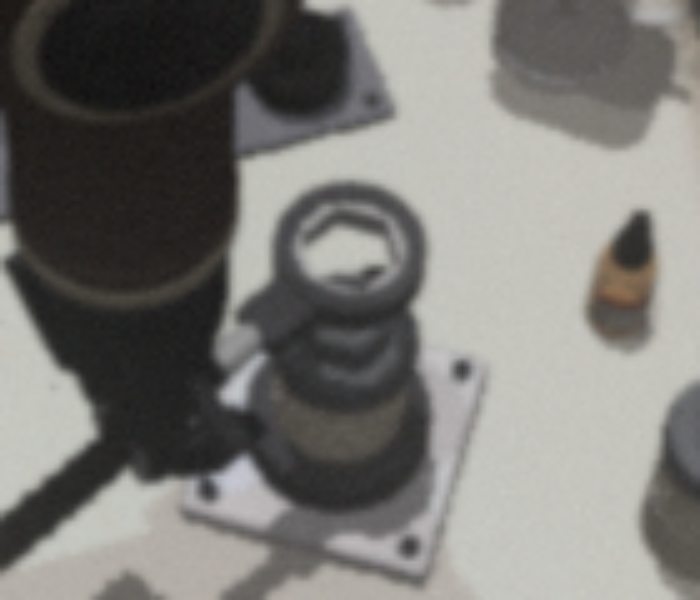

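The ring hangs over the cap: housing at about (350,255) in the crop, cap directly beneath. Next I'll check the ring centre numerically in both views.

```bash
python3 - <<'E'
from h import *
for n in("top","scene"):
    c=grab(n);W=cloud(c);d=np.hypot(W[...,0]-.6238,W[...,1]-.02)
    B=(d<.042)&(W[...,2]>.165);z=np.nanmedian(W[...,2][B])
    k=cv2.convexHull(np.argwhere(B)[:,::-1].astype(np.int32))[:,0]
    P=np.array([onz(c,u,v,.184)[:2] for u,v in k]);a=np.arctan2(P[:,1]-.02,P[:,0]-.6238);P=P[np.abs(np.angle(np.exp(1j*(a-.677-np.pi))))>.5]
    x=np.linalg.lstsq(np.c_[2*P,np.ones(len(P))],(P**2).sum(1),rcond=None)[0]
    print(n,B.sum(),z,"ring",x[:2],"r",np.sqrt(x[2]+x[0]**2+x[1]**2))
    # hole through ring
    g=cv2.cvtColor(c["frame"],cv2.COLOR_RGB2GRAY)
E
```

```text
top 425 0.18711660183827217 ring [0.62145911 0.02233276] r 0.034363950143243276
scene 616 0.18537809469884137 ring [0.62286955 0.01786112] r 0.03599031485398464
```

>>> {"name": "jog_arm", "arguments": {"motion": "1 0.8 -9 0 0 0;0.2 0 -9 0 0 0;0 0 -7 0 0 0;0 0 -5 0 0 0;0 0 0 0 0 0;0 0 0 0 0 0"}}

```text
time_s: 8.5
position: [0.5271, -0.0575, 0.1302]
ee_rot: [0.943, 0.333, -0.0, -0.0]
force: [-0.4, 0.4, -1.9]
opening: 0.0149
```

>>> {"name": "jog_arm", "arguments": {"motion": "0 0 -2 0 0 0;0 0 -2 0 0 0;0 0 -2 0 0 0;0 0 -1 0 0 0;0 0 0 0 0 0"}}

```text
time_s: 9.0
position: [0.5271, -0.0576, 0.1231]
ee_rot: [0.943, 0.333, -0.0, -0.0]
force: [-0.2, -0.1, -2.4]
opening: 0.0148
```

>>> {"name": "jog_arm", "arguments": {"motion": "-0.8 -0.6 0 0 0 0;0 0 -1 0 0 0;0 0 -1 0 0 0;0 0 -1 0 0 0;0 0 -1 0 0 0;0 0 0 0 0 0"}}

```text
time_s: 9.6
position: [0.5262, -0.0582, 0.1191]
ee_rot: [0.943, 0.333, -0.0, -0.0]
force: [-0.3, -0.0, -2.4]
opening: 0.0149
```

>>> {"name": "jog_arm", "arguments": {"motion": "0 0 -1 0 0 0;0 0 -1 0 0 0;0 0 0 0 0 0"}}

```text
time_s: 9.9
position: [0.5262, -0.0583, 0.1171]
ee_rot: [0.943, 0.333, -0.0, -0.0]
force: [-0.0, 0.3, -2.6]
opening: 0.0148
```

>>> {"name": "jog_arm", "arguments": {"motion": "0 0 -2 0 0 0;0 0 -2 0 0 0;0 0 -2 0 0 0;0 0 0 0 0 0"}}

```text
time_s: 10.3
position: [0.5262, -0.0583, 0.1109]
ee_rot: [0.943, 0.333, -0.0, -0.0]
force: [-0.3, -2.8, -3.0]
opening: 0.0151
```

>>> {"name": "jog_arm", "arguments": {"motion": "0 0 -2 0 0 0;0 0 -2 0 0 0;0 0 -1.5 0 0 0;0 0 0 0 0 0"}}

```text
time_s: 10.7
position: [0.5262, -0.0584, 0.1056]
ee_rot: [0.943, 0.333, -0.0, 0.0]
force: [-1.3, -2.1, -0.8]
opening: 0.015
```

>>> {"name": "jog_arm", "arguments": {"motion": "-0.3 -0.5 -0.8 0 0 0;0 0 -0.8 0 0 0;0 0 0 0 0 0;0 0 0 0 0 0"}}

```text
time_s: 11.1
position: [0.526, -0.0585, 0.1042]
ee_rot: [0.943, 0.333, 0.0, -0.0]
force: [-0.8, -0.0, -1.4]
opening: 0.0149
```

```bash
cat > st.py <<'E'
from h import *
o=get_obs();X=R.from_quat(o["ee_rot"]).as_matrix();p=o["position"];y=np.arctan2(X[1,0],X[0,0])
cap=np.array([.6238,.0200]);f=o["force"];d=p[:2]-cap
lat=np.array([-np.sin(y),np.cos(y)])
print("t",o["time_s"],"p",p.round(4),"yaw",y.round(4),"pos-ang",np.arctan2(-d[1],-d[0]).round(4),"r",np.hypot(*d).round(4),"f",f.round(2),"tq",o["ft_torque"].round(3),"lat",(f[:2]@lat).round(2),"rad",(f[:2]@[np.cos(y),np.sin(y)]).round(2), "Mz about cap",(d[0]*f[1]-d[1]*f[0]).round(3),"+",o["ft_torque"][2].round(3),o["joint_pos"].round(2))
E
python3 st.py
```

```text
t 11.1 p [ 0.526  -0.0585  0.1042] yaw 0.679 pos-ang 0.6768 r 0.1254 f [-0.79 -0.04 -1.4 ] tq [-0.297  0.14  -0.018] lat 0.46 rad -0.64 Mz about cap -0.058 + -0.018 [ 0.43  0.46 -0.53  1.93  0.3   0.83 -1.15]
```

>>> {"name": "jog_arm", "arguments": {"motion": "0 0 -0.5 0 0 0;0 0 -0.5 0 0 0;0 0 0 0 0 0;0 0 0 0 0 0"}}

```text
time_s: 11.5
position: [0.5261, -0.0586, 0.1033]
ee_rot: [0.943, 0.333, 0.0, -0.0]
force: [-0.8, -1.5, -1.1]
opening: 0.0153
```

```bash
python3 st.py
```

```text
t 11.5 p [ 0.5261 -0.0586  0.1033] yaw 0.6789 pos-ang 0.6775 r 0.1254 f [-0.83 -1.51 -1.14] tq [-0.186  0.061 -0.028] lat -0.66 rad -1.59 Mz about cap 0.083 + -0.028 [ 0.43  0.46 -0.53  1.93  0.31  0.83 -1.15]
```

>>> {"name": "jog_arm", "arguments": {"motion": "0 0 -0.5 0 0 0;0 0 -0.4 0 0 0;0 0 0 0 0 0;0 0 0 0 0 0"}}

```text
time_s: 11.9
position: [0.5262, -0.0586, 0.1024]
ee_rot: [0.943, 0.333, 0.0, 0.0]
force: [-1.3, -1.6, 0.1]
opening: 0.0153
```

```bash
python3 st.py
```

```text
t 11.9 p [ 0.5262 -0.0586  0.1024] yaw 0.6789 pos-ang 0.678 r 0.1254 f [-1.26 -1.61  0.1 ] tq [-0.015  0.007  0.074] lat -0.46 rad -1.99 Mz about cap 0.058 + 0.074 [ 0.43  0.46 -0.53  1.93  0.31  0.83 -1.15]
```

Fz rose from −2.6 to about 0 at the expected seating height, so the ring is seated. Next I'll tabulate the arc moves.

```bash
python3 - <<'E'
import numpy as np
r=125.2
p=.678
while p>-.6:
    q=p-.03;print(f"{p:.3f}->{q:.3f}: {r*(np.cos(p)-np.cos(q)):.1f} {r*(np.sin(p)-np.sin(q)):.1f}",end="; ");p=q
E
```

```text
0.678->0.648: -2.3 3.0; 0.648->0.618: -2.2 3.0; 0.618->0.588: -2.1 3.1; 0.588->0.558: -2.0 3.2; 0.558->0.528: -1.9 3.2; 0.528->0.498: -1.8 3.3; 0.498->0.468: -1.7 3.3; 0.468->0.438: -1.6 3.4; 0.438->0.408: -1.5 3.4; 0.408->0.378: -1.4 3.5; 0.378->0.348: -1.3 3.5; 0.348->0.318: -1.2 3.5; 0.318->0.288: -1.1 3.6; 0.288->0.258: -1.0 3.6; 0.258->0.228: -0.9 3.6; 0.228->0.198: -0.8 3.7; 0.198->0.168: -0.7 3.7; 0.168->0.138: -0.6 3.7; 0.138->0.108: -0.5 3.7; 0.108->0.078: -0.3 3.7; 0.078->0.048: -0.2 3.7; 0.048->0.018: -0.1 3.8; 0.018->-0.012: -0.0 3.8; -0.012->-0.042: 0.1 3.8; -0.042->-0.072: 0.2 3.7; -0.072->-0.102: 0.3 3.7; -0.102->-0.132: 0.4 3.7; -0.132->-0.162: 0.6 3.7; -0.162->-0.192: 0.7 3.7; -0.192->-0.222: 0.8 3.7; -0.222->-0.252: 0.9 3.7; -0.252->-0.282: 1.0 3.6; -0.282->-0.312: 1.1 3.6; -0.312->-0.342: 1.2 3.6; -0.342->-0.372: 1.3 3.5; -0.372->-0.402: 1.4 3.5; -0.402->-0.432: 1.5 3.4; -0.432->-0.462: 1.6 3.4; -0.462->-0.492: 1.7 3.3; -0.492->-0.522: 1.8 3.3; -0.522->-0.552: 1.9 3.2; -0.552->-0.582: 2.0 3.2; -0.582->-0.612: 2.1 3.1;
```

>>> {"name": "jog_arm", "arguments": {"motion": "-2.3 2.9 0 0 0 -0.03;-2.3 3.0 0 0 0 -0.03;-2.2 3.1 0 0 0 -0.03;-2.1 3.1 0 0 0 -0.03;0 0 0 0 0 0"}}

```text
time_s: 12.4
position: [0.5169, -0.0468, 0.1024]
ee_rot: [0.961, 0.276, -0.0, 0.0]
force: [-1.3, -3.7, 0.3]
opening: 0.0153
```

```bash
python3 st.py
```

```text
t 12.4 p [ 0.5169 -0.0468  0.1024] yaw 0.5585 pos-ang 0.5587 r 0.1261 f [-1.34 -3.75  0.3 ] tq [-0.35   0.125  0.091] lat -2.47 rad -3.12 Mz about cap 0.311 + 0.091 [ 0.4   0.44 -0.5   1.96  0.29  0.82 -1.28]
```

>>> {"name": "jog_arm", "arguments": {"motion": "-2.3 3.0 0 0 0 -0.03;-2.0 3.2 0 0 0 -0.03;-1.7 3.3 0 0 0 -0.03;0 0 0 0 0 0"}}

```text
time_s: 12.8
position: [0.5116, -0.0376, 0.1024]
ee_rot: [0.973, 0.233, 0.0, 0.001]
force: [0.2, -5.7, -1.2]
opening: 0.015
```

```bash
python3 st.py
```

```text
t 12.8 p [ 0.5116 -0.0376  0.1024] yaw 0.4698 pos-ang 0.4738 r 0.1261 f [ 0.18 -5.72 -1.21] tq [-0.62  -0.319  0.353] lat -5.18 rad -2.44 Mz about cap 0.653 + 0.353 [ 0.37  0.43 -0.49  1.97  0.27  0.81 -1.37]
```

>>> {"name": "jog_arm", "arguments": {"motion": "-1.7 3.3 0 0 0 -0.03;-1.6 3.4 0 0 0 -0.03;-1.5 3.4 0 0 0 -0.03;0 0 0 0 0 0"}}

```text
time_s: 13.2
position: [0.5068, -0.0273, 0.1024]
ee_rot: [0.982, 0.189, 0.0, 0.0]
force: [-0.1, -3.3, -0.5]
opening: 0.0152
```

```bash
python3 st.py
```

```text
t 13.2 p [ 0.5068 -0.0273  0.1024] yaw 0.3802 pos-ang 0.3839 r 0.1262 f [-0.06 -3.29 -0.54] tq [-0.627 -0.348  0.381] lat -3.03 rad -1.28 Mz about cap 0.382 + 0.381 [ 0.34  0.41 -0.47  1.99  0.26  0.8  -1.47]
```

>>> {"name": "jog_arm", "arguments": {"motion": "-1.4 3.5 0 0 0 -0.03;-1.3 3.5 0 0 0 -0.03"}}

```text
time_s: 13.4
position: [0.5043, -0.0205, 0.1024]
ee_rot: [0.987, 0.159, 0.0, 0.0]
force: [1.1, -3.8, -0.7]
opening: 0.015
```

```bash
python3 st.py
```

```text
t 13.4 p [ 0.5043 -0.0205  0.1024] yaw 0.3196 pos-ang 0.3271 r 0.1262 f [ 1.06 -3.75 -0.72] tq [-0.682 -0.454  0.468] lat -3.9 rad -0.17 Mz about cap 0.492 + 0.468 [ 0.31  0.41 -0.46  1.99  0.25  0.79 -1.54]
```

>>> {"name": "jog_arm", "arguments": {"motion": "-1.2 3.5 0 0 0 -0.027;-1.1 3.6 0 0 0 -0.027;-1.0 3.6 0 0 0 -0.029"}}

```text
time_s: 13.7
position: [0.5012, -0.0101, 0.1025]
ee_rot: [0.993, 0.118, 0.001, 0.0]
force: [2.2, -4.9, -0.9]
opening: 0.0149
```

```bash
python3 st.py
```

```text
t 13.7 p [ 0.5012 -0.0101  0.1025] yaw 0.2364 pos-ang 0.2408 r 0.1262 f [ 2.23 -4.93 -0.94] tq [-0.904 -0.688  0.452] lat -5.32 rad 1.01 Mz about cap 0.672 + 0.452 [ 0.28  0.4  -0.44  2.    0.24  0.79 -1.64]
```

>>> {"name": "jog_arm", "arguments": {"motion": "-0.7 3.6 0 0 0 -0.028;-0.6 3.7 0 0 0 -0.028;-0.5 3.7 0 0 0 -0.03"}}

```text
time_s: 14.0
position: [0.499, 0.0006, 0.1024]
ee_rot: [0.997, 0.075, 0.0, 0.001]
force: [1.0, -6.5, -0.8]
opening: 0.0154
```

```bash
python3 st.py
```

```text
t 14.0 p [0.499  0.0006 0.1024] yaw 0.1502 pos-ang 0.154 r 0.1263 f [ 0.99 -6.52 -0.81] tq [-1.058 -0.419  0.426] lat -6.6 rad 0.0 Mz about cap 0.833 + 0.426 [ 0.25  0.4  -0.43  2.01  0.23  0.78 -1.73]
```

>>> {"name": "jog_arm", "arguments": {"motion": "-0.5 3.7 0 0 0 -0.028;-0.4 3.7 0 0 0 -0.029;-0.3 3.7 0 0 0 -0.03"}}

```text
time_s: 14.3
position: [0.4978, 0.0116, 0.1023]
ee_rot: [1.0, 0.032, 0.0, 0.001]
force: [0.7, -6.5, -0.9]
opening: 0.0152
```

```bash
python3 st.py
```

```text
t 14.3 p [0.4978 0.0116 0.1023] yaw 0.0632 pos-ang 0.0665 r 0.1263 f [ 0.69 -6.5  -0.94] tq [-1.163 -0.428  0.457] lat -6.53 rad 0.28 Mz about cap 0.825 + 0.457 [ 0.21  0.39 -0.41  2.01  0.22  0.78 -1.84]
```

>>> {"name": "jog_arm", "arguments": {"motion": "-0.2 3.8 0 0 0 -0.03;-0.1 3.8 0 0 0 -0.03"}}

```text
time_s: 14.5
position: [0.4975, 0.0192, 0.1023]
ee_rot: [1.0, 0.002, 0.0, 0.001]
force: [0.5, -5.9, -0.4]
opening: 0.0151
```

```bash
python3 st.py
```

```text
t 14.5 p [0.4975 0.0192 0.1023] yaw 0.0032 pos-ang 0.0067 r 0.1264 f [ 0.52 -5.91 -0.37] tq [-1.207 -0.448  0.48 ] lat -5.91 rad 0.51 Mz about cap 0.747 + 0.48 [ 0.19  0.39 -0.4   2.01  0.21  0.78 -1.9 ]
```

>>> {"name": "jog_arm", "arguments": {"motion": "0 3.8 0 0 0 -0.03;0 3.8 0 0 0 -0.03"}}

```text
time_s: 14.7
position: [0.4976, 0.0267, 0.1023]
ee_rot: [1.0, -0.028, 0.0, 0.001]
force: [1.2, -6.1, -0.8]
opening: 0.0151
```

```bash
python3 st.py
```

```text
t 14.7 p [0.4976 0.0267 0.1023] yaw -0.0568 pos-ang -0.0532 r 0.1264 f [ 1.2  -6.06 -0.8 ] tq [-1.293 -0.529  0.524] lat -5.98 rad 1.54 Mz about cap 0.757 + 0.524 [ 0.16  0.39 -0.39  2.01  0.21  0.78 -1.97]
```

>>> {"name": "jog_arm", "arguments": {"motion": "0.2 3.8 0 0 0 -0.03"}}

```text
time_s: 14.8
position: [0.4978, 0.0305, 0.1023]
ee_rot: [0.999, -0.043, 0.0, 0.001]
force: [1.8, -5.8, -1.0]
opening: 0.015
```

```bash
python3 st.py
```

```text
t 14.8 p [0.4978 0.0305 0.1023] yaw -0.0867 pos-ang -0.0831 r 0.1264 f [ 1.81 -5.79 -0.96] tq [-1.349 -0.524  0.521] lat -5.61 rad 2.3 Mz about cap 0.71 + 0.521 [ 0.15  0.39 -0.38  2.01  0.2   0.78 -2.01]
```

>>> {"name": "jog_arm", "arguments": {"motion": "0.3 3.7 0 0 0 -0.029"}}

```text
time_s: 14.9
position: [0.4982, 0.0341, 0.1024]
ee_rot: [0.998, -0.058, 0.0, 0.001]
force: [0.8, -6.2, -0.2]
opening: 0.0149
```

```bash
python3 st.py
```

```text
t 14.9 p [0.4982 0.0341 0.1024] yaw -0.1157 pos-ang -0.112 r 0.1264 f [ 0.78 -6.19 -0.23] tq [-1.36  -0.564  0.539] lat -6.06 rad 1.49 Mz about cap 0.766 + 0.539 [ 0.14  0.39 -0.37  2.01  0.2   0.78 -2.04]
```

>>> {"name": "jog_arm", "arguments": {"motion": "0.3 3.1 0 0 0 -0.025"}}

```text
time_s: 15.0
position: [0.4985, 0.0373, 0.1024]
ee_rot: [0.998, -0.07, 0.0, 0.001]
force: [0.9, -7.2, -0.3]
opening: 0.015
```

```bash
python3 st.py
```

```text
t 15.0 p [0.4985 0.0373 0.1024] yaw -0.1406 pos-ang -0.1369 r 0.1264 f [ 0.91 -7.21 -0.33] tq [-1.38  -0.626  0.531] lat -7.01 rad 1.91 Mz about cap 0.888 + 0.531 [ 0.13  0.39 -0.37  2.01  0.2   0.78 -2.07]
```

>>> {"name": "jog_arm", "arguments": {"motion": "0.6 2.5 0 0 0 -0.019"}}

```text
time_s: 15.1
position: [0.4989, 0.0396, 0.1023]
ee_rot: [0.997, -0.08, 0.0, 0.001]
force: [-0.3, -6.9, -0.4]
opening: 0.015
```

```bash
python3 st.py
```

```text
t 15.1 p [0.4989 0.0396 0.1023] yaw -0.1594 pos-ang -0.1559 r 0.1265 f [-0.33 -6.9  -0.39] tq [-1.404 -0.387  0.539] lat -6.86 rad 0.76 Mz about cap 0.868 + 0.539 [ 0.12  0.39 -0.36  2.01  0.2   0.78 -2.09]
```

>>> {"name": "jog_arm", "arguments": {"motion": "0.5 2.5 0 0 0 -0.02"}}

```text
time_s: 15.2
position: [0.4993, 0.042, 0.1022]
ee_rot: [0.996, -0.09, 0.0, 0.001]
force: [0.3, -7.1, -1.1]
opening: 0.0147
```

```bash
python3 st.py
```

```text
t 15.2 p [0.4993 0.042  0.1022] yaw -0.1793 pos-ang -0.1751 r 0.1265 f [ 0.32 -7.08 -1.14] tq [-1.398 -0.303  0.527] lat -6.91 rad 1.58 Mz about cap 0.874 + 0.527 [ 0.11  0.39 -0.36  2.01  0.19  0.78 -2.11]
```

>>> {"name": "jog_arm", "arguments": {"motion": "0.4 2.5 0 0 0 -0.02"}}

```text
time_s: 15.3
position: [0.4997, 0.0446, 0.1023]
ee_rot: [0.995, -0.099, 0.0, 0.001]
force: [0.8, -7.5, 0.5]
opening: 0.0148
```

```bash
python3 st.py
```

```text
t 15.3 p [0.4997 0.0446 0.1023] yaw -0.1993 pos-ang -0.1954 r 0.1265 f [ 0.82 -7.46  0.53] tq [-1.489 -0.468  0.574] lat -7.15 rad 2.28 Mz about cap 0.906 + 0.574 [ 0.1   0.39 -0.36  2.01  0.19  0.78 -2.14]
```

>>> {"name": "jog_arm", "arguments": {"motion": "0.5 2.5 0 0 0 -0.02"}}

```text
time_s: 15.4
position: [0.5002, 0.047, 0.1023]
ee_rot: [0.994, -0.109, 0.0, 0.001]
force: [0.9, -6.9, -1.7]
opening: 0.0146
```

```bash
python3 st.py
```

```text
t 15.4 p [0.5002 0.047  0.1023] yaw -0.2193 pos-ang -0.2152 r 0.1265 f [ 0.87 -6.94 -1.65] tq [-1.479 -0.445  0.509] lat -6.58 rad 2.36 Mz about cap 0.834 + 0.509 [ 0.09  0.39 -0.35  2.    0.19  0.78 -2.16]
```

>>> {"name": "jog_arm", "arguments": {"motion": "0.6 2.4 0 0 0 -0.02"}}

```text
time_s: 15.5
position: [0.5007, 0.0494, 0.1022]
ee_rot: [0.993, -0.119, 0.0, 0.001]
force: [0.2, -6.6, 0.1]
opening: 0.0149
```

```bash
python3 st.py
```

```text
t 15.5 p [0.5007 0.0494 0.1022] yaw -0.2393 pos-ang -0.2345 r 0.1265 f [ 0.17 -6.55  0.09] tq [-1.485 -0.36   0.583] lat -6.32 rad 1.72 Mz about cap 0.801 + 0.583 [ 0.09  0.39 -0.35  2.    0.19  0.78 -2.18]
```

>>> {"name": "jog_arm", "arguments": {"motion": "0.6 2.4 0 0 0 -0.02"}}

```text
time_s: 15.6
position: [0.5013, 0.0518, 0.1022]
ee_rot: [0.992, -0.129, 0.0, 0.001]
force: [-0.1, -6.9, -0.3]
opening: 0.0153
```

```bash
python3 st.py
```

```text
t 15.6 p [0.5013 0.0518 0.1022] yaw -0.2592 pos-ang -0.2543 r 0.1265 f [-0.14 -6.94 -0.31] tq [-1.453 -0.357  0.597] lat -6.74 rad 1.64 Mz about cap 0.854 + 0.597 [ 0.08  0.39 -0.34  2.    0.19  0.78 -2.21]
```

>>> {"name": "jog_arm", "arguments": {"motion": "0.6 2.4 0 0 0 -0.018"}}

```text
time_s: 15.7
position: [0.5019, 0.0541, 0.1022]
ee_rot: [0.99, -0.138, 0.0, 0.001]
force: [1.3, -6.2, -1.0]
opening: 0.0151
```

```bash
cat >> st.py <<'E'
t=o["ft_torque"];print("  Mrad",(t[0]*np.cos(y)+t[1]*np.sin(y)).round(3),"tot",(d[0]*f[1]-d[1]*f[0]+t[2]).round(3))
E
python3 st.py
```

```text
t 15.7 p [0.5019 0.0541 0.1022] yaw -0.2773 pos-ang -0.2731 r 0.1266 f [ 1.31 -6.22 -1.02] tq [-1.503 -0.436  0.566] lat -5.62 rad 2.96 Mz about cap 0.713 + 0.566 [ 0.07  0.39 -0.34  2.    0.19  0.78 -2.23]
  Mrad -1.326 tot 1.28
```

```bash
cat > av.py <<'E'
from h import *
L=[]
for i in range(6):
    o=get_obs();X=R.from_quat(o["ee_rot"]).as_matrix();y=np.arctan2(X[1,0],X[0,0]);p=o["position"];d=p[:2]-[.6238,.02];f=o["force"];t=o["ft_torque"]
    L.append([d[0]*f[1]-d[1]*f[0],t[2],t[0]*np.cos(y)+t[1]*np.sin(y),f[0]*np.cos(y)+f[1]*np.sin(y),f[2]]);
    if i<5:camera("top")
L=np.array(L);print("t",o["time_s"],"yaw",y.round(4),"p",p.round(4),"Mf,tz,Mrad,rad,fz",L.mean(0).round(3),"tot",(L[:,0]+L[:,1]).mean().round(3),"sd",(L.std(0)).round(2))
E
python3 av.py
```

```text
t 15.95 yaw -0.2765 p [0.502  0.0542 0.1022] Mf,tz,Mrad,rad,fz [ 0.825  0.524 -1.332  2.285 -0.075] tot 1.348 sd [0.07 0.04 0.09 0.56 0.51]
```

>>> {"name": "jog_arm", "arguments": {"motion": "0.6 2.4 0 0 0 -0.019"}}

```text
time_s: 16.05
position: [0.5025, 0.0563, 0.1022]
ee_rot: [0.989, -0.147, 0.0, 0.001]
force: [0.1, -7.3, -1.1]
opening: 0.015
```

```bash
python3 av.py
```

```text
t 16.3 yaw -0.2955 p [0.5026 0.0565 0.1022] Mf,tz,Mrad,rad,fz [ 0.825  0.534 -1.329  2.524 -0.313] tot 1.359 sd [0.05 0.06 0.09 0.26 0.53]
```

```bash
python3 - <<'E'
from h import *
a=grab("top")["frame"];b=grab("scene")["frame"];
A=cv2.resize(a[155:205,230:280],None,fx=8,fy=8,interpolation=cv2.INTER_CUBIC);B=cv2.resize(b[155:205,250:300],None,fx=8,fy=8,interpolation=cv2.INTER_CUBIC)
cv2.imwrite("pics/kink.png",np.hstack([A,B])[:,:,::-1])
E
```

```text
(no output)
```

View pics/kink.png

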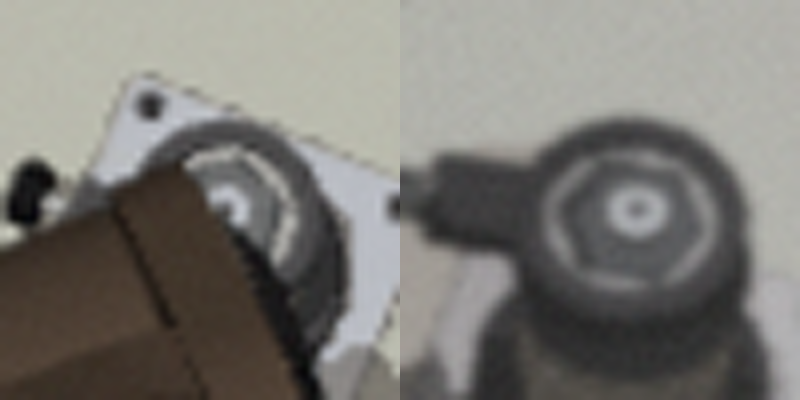

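```bash
cat > ph.py <<'E'
from h import *
from scipy.ndimage import map_coordinates
def proj(c,P):
    E=np.linalg.inv(c["extrinsics"]);q=P@E[:3,:3].T+E[:3,3];return c["cx"]+c["f"]*q[:,0]/-q[:,2],c["cy"]-c["f"]*q[:,1]/-q[:,2]
fs=[grab("scene") for _ in range(4)];c=fs[0]
g=np.mean([cv2.cvtColor(x["frame"],cv2.COLOR_RGB2GRAY) for x in fs],0)
# ring centre: centroid of housing ellipse (dark disc) seen; refine centre by steel annulus fit
W=cloud(c);B=(np.hypot(W[...,0]-.6238,W[...,1]-.02)<.05)&(g>95)&(W[...,2]>.118)&(np.hypot(W[...,0]-.6238,W[...,1]-.02)>.012)&(np.hypot(W[...,0]-.6238,W[...,1]-.02)<.03)
P=np.array([onz(c,u,v,.128)[:2] for v,u in np.argwhere(B)]);x=np.linalg.lstsq(np.c_[2*P,np.ones(len(P))],(P**2).sum(1),rcond=None)[0];print("steel px",len(P),"ctr",x[:2])
t=np.radians(np.arange(0,360,2))
for ctr in(x[:2],):
    s=np.zeros(len(t))
    for r in np.arange(.018,.0245,.0005):
        u,v=proj(c,np.c_[ctr[0]+r*np.cos(t),ctr[1]+r*np.sin(t),np.full(len(t),.128)]);s+=map_coordinates(g,[v,u],order=1)
    s/=13;a=np.sum((s-s.mean())*np.exp(-6j*t))*2/len(t);fl=-np.degrees(np.angle(a))/6
    print("corner phase",((fl+30+30)%60)-30,"amp",abs(a), "2nd..",[round(abs(np.sum(s*np.exp(-1j*n*t)))*2/len(t),1) for n in range(1,9)])
E
python3 ph.py
```

```text
steel px 131 ctr [0.62329259 0.01994945]
corner phase -17.1758405240285 amp 9.841116650142109 2nd.. [np.float64(7.4), np.float64(7.3), np.float64(1.0), np.float64(3.2), np.float64(2.2), np.float64(9.8), np.float64(0.0), np.float64(2.0)]
```

Ring phase is −17.2° against −17.9° expected when rigid, so it has not clicked yet. Carrying on.

>>> {"name": "jog_arm", "arguments": {"motion": "0.9 3.0 0 0 0 -0.025"}}

```text
time_s: 16.7
position: [0.5035, 0.0593, 0.1022]
ee_rot: [0.987, -0.16, 0.0, 0.001]
force: [1.0, -5.7, -0.4]
opening: 0.0149
```

```bash
python3 av.py
```

```text
t 16.95 yaw -0.3205 p [0.5036 0.0596 0.1022] Mf,tz,Mrad,rad,fz [ 0.773  0.455 -1.213  3.121 -0.245] tot 1.228 sd [0.06 0.07 0.09 0.41 0.74]
```

>>> {"name": "jog_arm", "arguments": {"motion": "0.9 3.0 0 0 0 -0.025"}}

```text
time_s: 17.05
position: [0.5045, 0.0626, 0.1023]
ee_rot: [0.985, -0.172, 0.0, 0.001]
force: [2.0, -5.0, -0.5]
opening: 0.0149
```

```bash
python3 av.py
```

```text
t 17.3 yaw -0.3456 p [0.5047 0.063  0.1023] Mf,tz,Mrad,rad,fz [ 0.603  0.339 -0.962  3.66  -1.063] tot 0.942 sd [0.07 0.09 0.1  0.24 0.37]
```

Torque fell 1.36 → 1.23 → 0.94, so it has clicked. I'll stop here and confirm the kink optically.

```bash
python3 ph.py; python3 - <<'E'
import numpy as np
r=126
p=-.3456
for d in(.03,)*7:
    q=p+d;print(f"{p:.3f}->{q:.3f}: {r*(np.cos(p)-np.cos(q)):.1f} {r*(np.sin(p)-np.sin(q)):.1f}");p=q
E
```

```text
steel px 126 ctr [0.62340813 0.02022225]
corner phase -17.18938848745006 amp 10.074582553458326 2nd.. [np.float64(7.7), np.float64(6.5), np.float64(2.9), np.float64(2.6), np.float64(1.4), np.float64(10.1), np.float64(0.8), np.float64(0.8)]
-0.346->-0.316: -1.2 -3.6
-0.316->-0.286: -1.1 -3.6
-0.286->-0.256: -1.0 -3.6
-0.256->-0.226: -0.9 -3.7
-0.226->-0.196: -0.8 -3.7
-0.196->-0.166: -0.7 -3.7
-0.166->-0.136: -0.6 -3.7
```

Confirmed: the ring stayed at −17.2° while the handle moved 0.05 rad. Letting the handle back.

>>> {"name": "jog_arm", "arguments": {"motion": "-1.1 -3.6 0 0 0 0.03;-1.0 -3.6 0 0 0 0.03;-0.9 -3.6 0 0 0 0.03;-0.8 -3.7 0 0 0 0.03;0 0 0 0 0 0"}}

```text
time_s: 18.0
position: [0.5007, 0.0493, 0.1024]
ee_rot: [0.994, -0.113, 0.0, -0.0]
force: [0.9, -2.3, 0.5]
opening: 0.0151
```

```bash
python3 av.py
```

```text
t 18.25 yaw -0.2276 p [0.5008 0.0496 0.1025] Mf,tz,Mrad,rad,fz [ 0.328 -0.216 -0.503  2.181 -0.204] tot 0.112 sd [0.07 0.04 0.06 0.57 0.64]
```

>>> {"name": "jog_arm", "arguments": {"motion": "-0.4 -3.9 0 0 0 0.024;-0.3 -3.7 0 0 0 0.026;0 0 0 0 0 0"}}

```text
time_s: 18.55
position: [0.4992, 0.0423, 0.1022]
ee_rot: [0.996, -0.088, -0.0, -0.0]
force: [-0.2, -0.6, 0.1]
opening: 0.0149
```

```bash
python3 av.py
```

```text
t 18.8 yaw -0.1768 p [0.4993 0.0425 0.1022] Mf,tz,Mrad,rad,fz [ 0.103 -0.067 -0.127 -0.221  0.588] tot 0.036 sd [0.05 0.02 0.04 0.5  0.45]
```

>>> {"name": "jog_arm", "arguments": {"motion": "0 0 1 0 0 0;0 0 1.5 0 0 0;0 0 2 0 0 0;0 0 2 0 0 0;0 0 0 0 0 0"}}

```text
time_s: 19.3
position: [0.4995, 0.0422, 0.109]
ee_rot: [0.996, -0.088, -0.0, -0.0]
force: [0.2, -0.0, -1.7]
opening: 0.0152
```

```bash
python3 av.py
```

```text
t 19.55 yaw -0.177 p [0.4995 0.0422 0.1087] Mf,tz,Mrad,rad,fz [-0.033  0.072  0.077  0.214 -2.179] tot 0.038 sd [0.04 0.03 0.03 0.29 0.47]
```

>>> {"name": "jog_arm", "arguments": {"motion": "0 0 3 0 0 0;0 0 3 0 0 0;0 0 4 0 0 0;0 0 5 0 0 0;0 0 10 0 0 0;0 0 15 0 0 0;0 0 15 0 0 0;0 0 0 0 0 0;0 0 0 0 0 0"}}

```text
time_s: 20.45
position: [0.4997, 0.042, 0.1641]
ee_rot: [0.996, -0.089, 0.001, 0.0]
force: [-0.3, 0.5, -2.1]
opening: 0.0147
```

```bash
python3 av.py; python3 - <<'E'
from h import *
c=grab("scene");save(c,"s3.png",5,(210,110,350,230));c=grab("wrist");save(c,"w3.png",1.2)
E
```

```text
t 20.7 yaw -0.1771 p [0.4991 0.0421 0.1631] Mf,tz,Mrad,rad,fz [ 0.007  0.044  0.005 -0.122 -2.311] tot 0.05 sd [0.04 0.02 0.02 0.49 0.36]
```

View pics/w3.png

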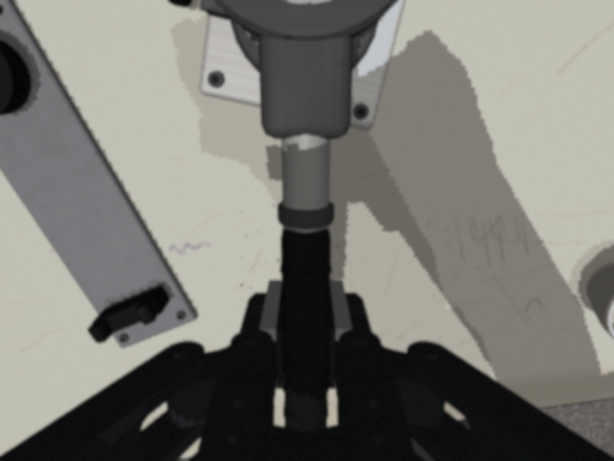

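The wrist view shows the wrench straight between the pads, about in line, with the saddle clear at lower left. Carrying it back over the stand.

>>> {"name": "jog_arm", "arguments": {"motion": "0 10 0 0 0 0.02;0 20 0 0 0 0.05;0 22 0 0 0 0.06;1 22 0 0 0 0.06;1 22 0 0 0 0.06;1 22 0 0 0 0.06;1 22 0 0 0 0.06;0 20 0 0 0 0.04;0 10 0 0 0 0.02;0 0 0 0 0 0;0 0 0 0 0 0;0 0 0 0 0 0"}}

```text
time_s: 22.0
position: [0.5038, 0.2107, 0.1637]
ee_rot: [0.992, 0.125, -0.0, 0.001]
force: [-0.1, -0.3, -3.4]
opening: 0.0151
```

```bash
python3 av.py; python3 - <<'E'
from h import *
c=grab("scene");save(c,"s4.png",5,(170,90,300,180))
E
```

```text
t 22.25 yaw 0.2518 p [0.5037 0.2115 0.1639] Mf,tz,Mrad,rad,fz [ 8.000e-03  3.100e-02  2.000e-03 -1.270e-01 -2.671e+00] tot 0.039 sd [0.04 0.03 0.02 0.12 0.65]
```

>>> {"name": "jog_arm", "arguments": {"motion": "-0.5 0 -20 0 0 0.002;-0.5 0.4 -30 0 0 0;0 0 -30 0 0 0;0 0 -22 0 0 0;0 0 -10 0 0 0;0 0 -4 0 0 0;0 0 0 0 0 0;0 0 0 0 0 0"}}

```text
time_s: 23.1
position: [0.5033, 0.2129, 0.0489]
ee_rot: [0.992, 0.127, 0.001, -0.0]
force: [0.0, -0.4, -2.6]
opening: 0.0148
```

>>> {"name": "jog_arm", "arguments": {"motion": "0 0 -3 0 0 0;0 0 -3 0 0 0;0 0 -3 0 0 0;0 0 -3 0 0 0;0 0 0 0 0 0"}}

```text
time_s: 23.6
position: [0.5022, 0.2124, 0.0353]
ee_rot: [0.992, 0.127, -0.0, 0.0]
force: [-1.0, -0.6, -2.3]
opening: 0.0152
```

```bash
python3 av.py
```

```text
t 23.85 yaw 0.2549 p [0.5026 0.2126 0.0359] Mf,tz,Mrad,rad,fz [ 7.800e-02  2.700e-02  2.000e-03 -3.160e-01 -2.423e+00] tot 0.105 sd [0.1  0.02 0.02 0.43 0.37]
```

Free so far, with the ring over the peg. Continuing down to contact.

>>> {"name": "jog_arm", "arguments": {"motion": "0 -0.4 -3 0 0 0;0 0 -3 0 0 0;0 0 -3 0 0 0;0 0 -2 0 0 0;0 0 0 0 0 0;0 0 0 0 0 0"}}

```text
time_s: 24.45
position: [0.5025, 0.2122, 0.0247]
ee_rot: [0.992, 0.127, -0.0, -0.0]
force: [-0.0, -0.9, -3.4]
opening: 0.0151
```

```bash
python3 av.py
```

```text
t 24.7 yaw 0.2547 p [0.5026 0.2122 0.0249] Mf,tz,Mrad,rad,fz [ 0.012  0.044 -0.009  0.035 -2.632] tot 0.056 sd [0.08 0.01 0.02 0.26 0.42]
```

>>> {"name": "jog_arm", "arguments": {"motion": "0 0 -1 0 0 0;0 0 -0.6 0 0 0;0 0 -0.5 0 0 0;0 0 0 0 0 0;0 0 0 0 0 0"}}

```text
time_s: 25.2
position: [0.5027, 0.2122, 0.0233]
ee_rot: [0.992, 0.127, 0.0, 0.0]
force: [-2.0, -1.2, 4.0]
opening: 0.0149
```

```bash
python3 av.py
```

```text
t 25.45 yaw 0.2549 p [0.5027 0.2122 0.0233] Mf,tz,Mrad,rad,fz [ 0.491  0.026 -0.133 -2.221  5.309] tot 0.517 sd [0.08 0.03 0.04 0.35 0.76]
```

Resting on the collar and saddle. Ease up 0.4 mm, release, then withdraw.

>>> {"name": "jog_arm", "arguments": {"motion": "0 0 0.4 0 0 0;0 0 0 0 0 0"}}

```text
time_s: 25.65
position: [0.5027, 0.2122, 0.0233]
ee_rot: [0.992, 0.127, 0.0, -0.0]
force: [-0.7, -1.1, 2.7]
opening: 0.0149
```

>>> {"name": "jog_arm", "arguments": {"motion": "0 0 0 0 0 0;0 0 0 0 0 0;0 0 0 0 0 0;0 0 0 0 0 0;0 0 0 0 0 0;0 0 0 0 0 0", "jaw": 0.6}}

```text
time_s: 26.25
position: [0.5025, 0.2121, 0.0231]
ee_rot: [0.992, 0.127, -0.0, 0.0]
force: [-0.2, -0.0, 0.2]
opening: 0.0507
```

>>> {"name": "jog_arm", "arguments": {"motion": "0 0 10 0 0 0;0 0 20 0 0 0;9 2 29 0 0 0;9 2 29 0 0 0;9 2 29 0 0 0;9 1 28 0 0 0;9 0 0 0 0 0;0 0 0 0 0 0;0 0 0 0 0 0"}}

```text
time_s: 27.15
position: [0.5467, 0.2187, 0.1672]
ee_rot: [0.992, 0.127, -0.001, 0.0]
force: [-0.2, 0.0, 0.2]
opening: 0.051
```

```bash
python3 - <<'E'
from h import *
c=grab("wrist");save(c,"end.png",1.5);s=grab("scene");save(s,"end_s.png",1.5);W=cloud(c);print(get_obs()["force"],get_obs()["time_s"])
g=cv2.cvtColor(c["frame"],cv2.COLOR_RGB2GRAY)
D=np.hypot(W[...,0]-.624,W[...,1]-.242)
H=(W[...,2]>.043)&(W[...,2]<.060)&(g<60)&(D>.075)&(D<.16)&(np.abs(W[...,1]-.21)<.05)
l=cv2.fitLine(W[H][:,:2].astype(np.float32),cv2.DIST_HUBER,0,.01,.001).ravel();print(H.sum(),"yaw",np.arctan2(l[1],l[0]))
print("housing z",np.nanmedian(W[...,2][(D>.026)&(D<.031)]),"handle z",np.nanmedian(W[...,2][H]))
E
```

```text
[-0.80787037 -0.54847288  0.03849783] 27.25
1561 yaw 0.2556973
housing z 0.05210145876277081 handle z 0.05020660999476295
```

View pics/end.png

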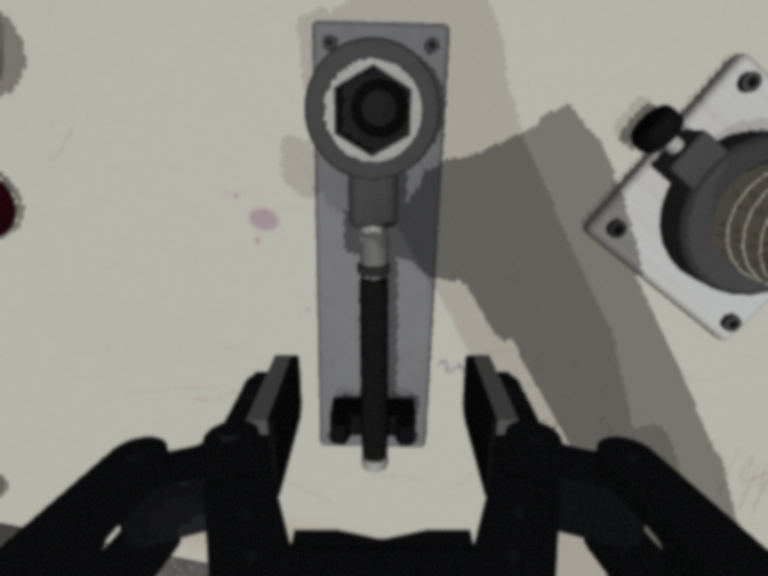

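View pics/end_s.png

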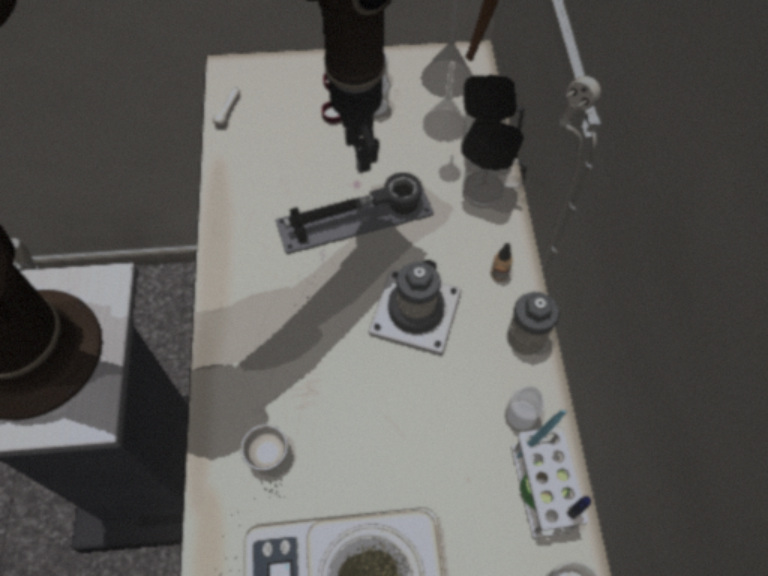

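The wrench lies on its stand as before, with the ring round the peg at (373,108) and the handle in the saddle at (373,415). Jar, bottle and mortar are where they stood. Handing in.

```bash
python3 -c "
from plant import *
print(close_job())"
```

```text
the job is handed in; nothing more can be done
None
```

The cap is tightened to the click and the wrench is back on its stand; the job was handed in at about 27 s of the 72 s allowed.

- **Seating:** the ring went down over the hexagon with no more than about 3 N sideways. It was judged seated when the wrench's weight came off the gripper at the expected height.
- **Tightening:** I turned the handle about 1.0 rad clockwise. The torque levelled off near 1.4 N m by my wrist-force reading, then fell from 1.36 to 1.23 to 0.94 N m, and I stopped there. The ring's orientation stayed at −17.2° while the handle moved on another 0.05 rad. That confirms the break-over, with the kink at roughly 0.06 rad against the 0.14 rad stop.
- **Lifting off:** I let the handle back about 0.17 rad, until forces and torque were near zero. The ring then lifted off freely, with only the wrench's own weight showing.
- **Final checks:** the last images show the ring round the peg and the handle in the saddle, at yaw 0.256 rad compared with 0.25 to 0.256 rad at the start. Heights are unchanged, and the jar, dropper bottle and mortar look unmoved.

**What disagreed:** the torque peaked around 1.4 N m rather than the stated 1.5 N m, and single readings were noisy by about 0.1 N m. I did not re-measure the cap's angle after lifting the ring off.

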